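# Index the turntable one station and lock it with its push-pull knob

### The job

Bring the handle in the turntable fixture round to the next station: pull the black push-pull knob straight up until it stays out by itself on its detent, let go of it, turn the table counter-clockwise (seen from above) by its upright post to the second notch, and push the knob in again so that its pin is fully home in that notch and locks the table. The notch is only roughly placed, so feel for it; let go of everything at the end and leave the glue bottle, the screwdriver and the mug alone.

Things in the scene. Friction and masses are not known exactly. Their poses are not given: they have to be found in the camera images.
- index_fixture: Index fixture screwed to the bench: aluminium base 225 x 130 x 12 mm, steel turntable of 88 mm radius, grey bracket 30 mm wide reaching over the rim (top 68 mm above the bench, boss of 22 mm diameter up to 74 mm under the knob). Origin on the bench under the table's axis; +x points from the axis to the bracket and knob (away from the robot at yaw 0).
- table_axis (a point): Point on the turntable's vertical axis, on its top face, 38 mm above the bench.
- knob_head (a point): Centre of the knob's head: black upright cylinder, 28 mm diameter, 28 mm tall, 74 mm from the table's axis; 98 mm above the bench when home (pushed in), 114 mm when out. Below it a steel stem and round-tipped pin of 8 mm diameter, with a cam ball of 14 mm, that enters the rim's notches 8 mm deep.
- pull_knob (a joint): Knob's travel straight up, m: 0 home, 0.016 out on its detent, the end of its travel. A spring draws it home: pulling takes 3 N at first, about 11 N near 0.008; past about 0.013 it snaps out, stays out, and takes about 5 N to push in. Pushed in with no notch below, the pin stops on the rim (about 0.007), rides on it with about 8 N and drops home by itself when a notch comes under it.
- turntable (a joint): Angle of the table, rad, counter-clockwise from above: 0 = locked in the first notch at the start. The second notch (10 mm wide), in a stop segment screwed to the rim, comes under the pin somewhere from 0.72 to 1.03, different each time; end stop at 1.15. Friction keeps the table where it is left (3 N at the post). With the pin in a notch it moves about 0.02 at most.
- post_grip (a point): Point on the centre line, 75 mm above the bench, of the upright round steel post by which the table is turned: 14 mm diameter, 66 mm from the axis, from the table's face (38 mm) up to 92 mm, flange of 24 mm at its foot. At turntable 0 it stands 152 degrees counter-clockwise from the fixture's +x and goes round with the table. A teal handle, top 65 mm up, is fixed across the table, 50 mm from it.
- glue_bottle: White squeeze bottle with red nozzle, 42 mm diameter, 121 mm tall, standing beside the fixture; origin at its foot. Leave alone.
- screwdriver: Screwdriver with red handle, 201 mm long, lying beside the fixture; origin at the underside of its middle. Leave alone.
- mug: White mug, 81 mm diameter, 97 mm tall, standing beside the fixture; origin at its foot. Leave alone.

How it is judged:
On the way, in this order (a step that is already met when the one before it is completed fails the run):
1. the knob stands out on its detent by itself, let go of (value of joint pull_knob above 0.0145 m and contact force between the fingers and index_fixture below 0.3 N), for 0.2 s.
2. the table is turned counter-clockwise away from the first notch (value of joint turntable above 0.25 rad), for 0.1 s.
At the end, for the whole second after the job is handed in: The knob is pushed in to within 2 mm of home, its pin in the second notch (turntable between 0.68 and 1.07 rad), and the table is at rest (value of joint pull_knob below 0.002 m and value of joint turntable between 0.68 and 1.07 rad and velocity of joint turntable between -0.02 and 0.02 rad/s); the robot touches nothing.
It fails at once if the glue bottle is knocked over or pushed more than 30 mm (angle between glue_bottle's own z axis and vertical above 0.5 rad or distance of glue_bottle from where it was at the start of the episode above 0.03 m).
It fails at once if the mug is knocked over or pushed more than 30 mm (angle between mug's own z axis and vertical above 0.5 rad or distance of mug from where it was at the start of the episode above 0.03 m).
It fails at once if the screwdriver is pushed more than 30 mm (distance of screwdriver from where it was at the start of the episode above 0.03 m).
It also fails if it takes over 59 s, if anything falls off the work surface, if the arm or the gripper's body presses on something with over 40 N, if the wrist force passes 120 N, or if a joint passes its speed limit or range.

### The arm

A 6-joint arm with a two-finger parallel gripper is mounted at the origin on a cart in front of the work surface, level with it; the furniture and walls round the work are solid. World frame = base frame: x ahead of the robot, y to its left, z up, the work surface at z = 0. Lengths are in m, angles in rad, forces in N, time in s.
With the tool pointing down it reaches from about 0.275 to 0.875 m from the base axis. Payload 12.5 kg.
Tool frame: the origin (TCP) lies midway between the tips of the shut fingers; the grasp point (between the pads) lies 19 mm behind it (manip.grasp_offset is the distance from the TCP to the grasp point, in m); x points along the fingers, y is the direction in which the jaws open and shut, and the axes are right-handed (so a half turn about x gives the same grasp; the last joint's range is limited). The gripper opens to 85 mm and grips with 20 to 120 N. Pads are 22 mm wide; open, the fingers measure 114 mm over their backs; the gripper's body (76 mm by 85 mm) begins 54 mm behind the grasp point. The pads swing forward as they close: fully open they stand 13 mm farther back than shut.
Start: joints at [1.175, 0.351, 1.652, -0, 1.139, -0.085], TCP at [0.168, 0.524, 0.2] pointing down, gripper open.
Joint ranges: [-2.75, 2.75], [-0.79, 2.1], [0.01, 2.65], [-1.57, 4.71], [0.07, 3.14], [-2.87, 2.87]. Speed limits (rad/s): [2.22, 2.22, 2.79, 3.14, 3.14, 3.14].

### API

Orientations are given as a rotation vector (axis times angle).
In Python, from bench import sensors, vision, manip gives the robot as it stands.
- The arm moves only by the tool jog_arm, never from a script. Its argument "increments" is a list of rows, each a list of 3 entries, a list of its own where there are three numbers: the shift along the tool's x, y, z in m, then the turn, a rotation vector about the tool's x, y, z in degrees, then the closure, from 0 (fully open) to 1 (shut). A call has 1 to 20 rows; each row shifts and turns the commanded pose from where the row before left it, along the tool's axes as they then stand; what a row does not reach is not made up. A row lasts 1/8 s, in which the tool goes at most 62.5 mm and 10.7 degrees, less where a joint would pass 70% of its speed; a pose out of reach is approached as far as the arm can. A call with a gripper value outside its range is refused whole. The fingers move at their own pace and stop on an object; the grip force is fixed at half the most. Time passes only in rows, so rows that do not move let the fingers close. It gives the time, the measured TCP pose, the force and the opening at its end, in the units of the state.
- sensors.state(): the state, without advancing time (a new reading comes with each control period).
- vision.grab_frame(name): name is "scene" or "top" or "wrist"; returns the picture (400x640x3 uint8, red, green, blue); there is no depth.
- vision.get_calibration(name): a dict with "intrinsics" (3x3 intrinsics, pixels), "rvec" (rotation vector, rad) and "tvec" (3), from world to camera coordinates, as OpenCV has them. Camera axes: x right, y down, z forward; pixel columns grow to the right and rows downward; lengths in m; the calibration is good to about 2 mm. A picture is of the moment at which its call begins: read the wrist's pose just before it. get_calibration takes no time and is no camera call; for the wrist camera it gives the pose at the moment of the call.
- manip.sign_off(): hands the job in, once; it reports no verdict.
The state is a dict: "time_s": time; "qpos": joint angles; "qvel": joint speeds; "tau": joint torques, N m; "tcp_pos": TCP position; "tcp_rot": TCP orientation; "ft_force": force on the tool from outside, world axes, zero at the start; "ft_torque": the same for the moment, N m; "finger_gap": finger opening in m.
Only numpy, scipy, OpenCV 4.12 (cv2) and the standard library are available. Lean on these libraries where they do the work, as an engineer would, in place of code of your own. Each camera call takes 0.05 s, during which the arm holds its last target.

## Working session

There is one attempt and no reset: what is moved stays moved. The work goes in short steps, Python scripts to look and compute and a tool call to move; the robot and the scene stay as the last step left them, time stands still between calls to the robot, and variables do not carry over. Pictures are saved under pics/ and viewed, and the job is handed in when it is done.

Besides the shell and the picture viewer there is one more tool, called after "Request:" by a JSON object that holds its "op" and its "data". jog_arm: Moves the arm, as the interface text tells. Its arguments: {"type":"object","properties":{"increments":{"type":"array","items":{"type":"array"}}},"required":["increments"]}

```bash
mkdir -p pics; ls
cat > h.py <<'E'
import numpy as np, cv2
from bench import sensors, vision, manip
def save(cam,fn):
    im=vision.grab_frame(cam); cv2.imwrite('pics/'+fn,im[:,:,::-1]); return im
def ray(cam,uv,z):
    c=vision.get_calibration(cam);K=np.array(c['intrinsics']);R=cv2.Rodrigues(np.array(c['rvec'],float))[0];t=np.array(c['tvec'],float).ravel()
    d=R.T@np.linalg.inv(K)@np.array([uv[0],uv[1],1.]);o=-R.T@t
    return o+d*(z-o[2])/d[2]
def proj(cam,p):
    c=vision.get_calibration(cam)
    return cv2.projectPoints(np.array(p,float).reshape(-1,3),np.array(c['rvec'],float),np.array(c['tvec'],float),np.array(c['intrinsics'],float),None)[0].reshape(-1,2)
E
python3 - <<'E'
from h import *
print(sensors.state())
save('top','top0.png');save('scene','scene0.png')
for c in('top','scene'):
    k=vision.get_calibration(c);R=cv2.Rodrigues(np.array(k['rvec'],float))[0];print(k['intrinsics'],-R.T@np.array(k['tvec']).ravel(),R)
E
```

```text
pics
{'time_s': 0.0, 'qpos': array([ 1.17535920e+00,  3.51251497e-01,  1.65246870e+00, -1.37190553e-05,
        1.13907076e+00, -8.46132553e-02]), 'qvel': array([-0.00099364,  0.00066201,  0.00130762,  0.00023251, -0.00046797,
       -0.00224965]), 'tau': array([-1.13458466e-04, -5.06104088e+01, -2.91404271e+01, -1.10704839e-04,
        4.47021215e-03,  4.07959226e-05]), 'tcp_pos': array([0.16805199, 0.52329533, 0.19963312]), 'tcp_rot': array([ 0.24302791,  1.5572693 , -0.24486701]), 'ft_force': array([-0.47208497, -0.54771548,  0.58091824]), 'ft_torque': array([-0.04605717,  0.02818692, -0.01927328]), 'finger_gap': 0.0857606985302646}
[[402.27239809   0.         317.45456898]
 [  0.         402.27239809 199.22379367]
 [  0.           0.           1.        ]] [0.33479099 0.14726759 0.92280919] [[-0.14913469 -0.988803   -0.00524084]
 [-0.96402895  0.14657339 -0.22173052]
 [ 0.22001597 -0.02801539 -0.9750939 ]]
[[514.79888086   0.         323.30160921]
 [  0.         514.79888086 201.29831062]
 [  0.           0.           1.        ]] [-0.20774371  0.9300198   0.56854289] [[-0.74417406 -0.66764841 -0.02122658]
 [-0.26034448  0.31915621 -0.91124095]
 [ 0.61516316 -0.67259566 -0.41132635]]
```

View pics/top0.png

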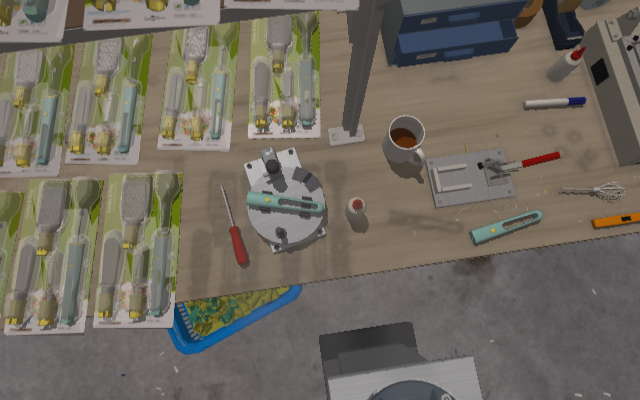

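View pics/scene0.png

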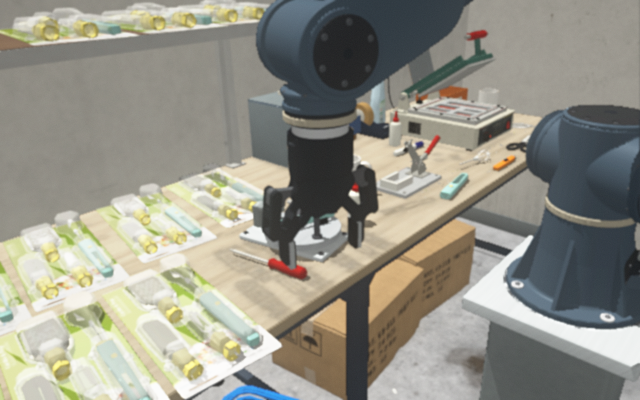

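Run:
```python
from h import *
im=cv2.imread('pics/top0.png')
c=im[135:260,205:385]; cv2.imwrite('pics/top0c.png',cv2.resize(c,None,fx=4.4,fy=4.4,interpolation=cv2.INTER_CUBIC))
print(proj('top',[[0.168,0.524,0.2],[0,0,0]]))
save('wrist','w0.png')
```

```text
[[107.09670549 429.41978097]
 [414.53957742 444.27058735]]
```

View pics/top0c.png

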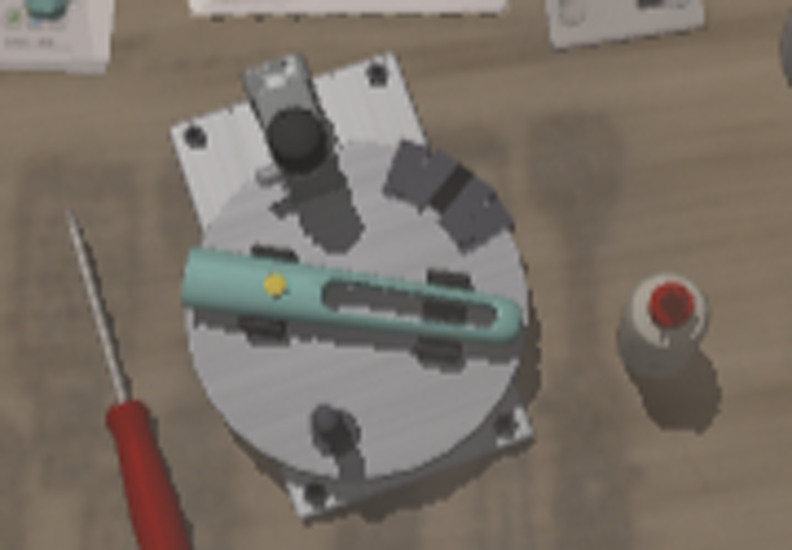

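View pics/w0.png

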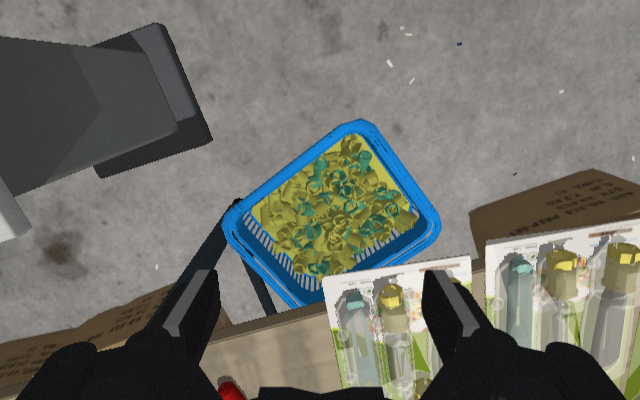

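```bash
cat > fit.py <<'E'
from h import *
from scipy.optimize import least_squares
f=lambda u,v:(205+u/4.4,135+v/4.4)
obs=[('k',(.074,0,.112),f(298,136)),('p',(.066*np.cos(np.radians(152)),.066*np.sin(np.radians(152)),.092),f(327,418))]
# disc edges: left/right/bottom tangents
def world(p,q):
    c,s=np.cos(p[2]),np.sin(p[2]);q=np.array(q);return np.array([p[0]+c*q[0]-s*q[1],p[1]+s*q[0]+c*q[1],q[2]])
a=np.linspace(0,2*np.pi,720)
def res(p):
    r=[]
    for _,q,uv in obs: r+=list(proj('top',world(p,q))[0]-uv)
    d=proj('top',[[p[0]+.088*np.cos(t),p[1]+.088*np.sin(t),.038] for t in a])
    r+=[d[:,0].min()-(205+187/4.4),d[:,0].max()-(205+529/4.4),d[:,1].max()-(135+479/4.4)]
    return r
s=least_squares(res,[.4,.3,0.2],diff_step=1e-3)
print(s.x,np.degrees(s.x[2]),np.round(res(s.x),2))
p=s.x
for n,q in(('knob',(.074,0,.098)),('post',obs[1][1])):print(n,world(p,q))
n=ray('top',f(450,188),.042);d=n[:2]-p[:2];print('notch',n,np.hypot(*d),'turn',np.angle(np.exp(1j*(p[2]-np.arctan2(d[1],d[0])))))
g=f(672,305);print('glue',ray('top',g,.115));print('mug',ray('top',(405,135),.097));print('drv',ray('top',(232,212),.01),ray('top',(240,255),.015),ray('top',(222,184),.01))
E
python3 fit.py
```

```text
[0.531746   0.19264198 0.19172948] 10.985290283853816 [-0.21 -0.55 -0.07  0.28 -0.11  0.41  0.24]
knob [0.60439003 0.20674319 0.098     ]
post [0.46863484 0.21195471 0.092     ]
notch [0.58657076 0.13737174 0.042     ] 0.07784955846230955 turn 0.981173879521573
glue [0.49403436 0.04394015 0.115     ]
mug [ 0.63451309 -0.08674403  0.097     ]
drv [0.54049763 0.32097723 0.01      ] [0.43874649 0.31232205 0.015     ] [0.61076046 0.33737168 0.01      ]
```

```bash
cat >> h.py <<'E'
def rot(): 
    s=sensors.state(); return cv2.Rodrigues(np.array(s['tcp_rot']))[0],np.array(s['tcp_pos'])
def plan(tgt,jaw_deg):
    """tool-down target, jaw axis y at jaw_deg in world"""
    R,p=rot(); a=np.radians(jaw_deg)
    y=np.array([np.cos(a),np.sin(a),0]);x=np.array([0,0,-1.]);T=np.c_[x,y,np.cross(x,y)]
    rv=cv2.Rodrigues(R.T@T)[0].ravel()
    print('R',np.round(R,3).tolist()); print('pos',np.round(p,4),'jaw',np.degrees(np.arctan2(R[1,1],R[0,1])))
    print('shift tool(mm)',np.round(R.T@(np.array(tgt)-p)*1000,1),'turn deg',np.round(np.degrees(rv),2))
E
python3 - <<'E'
from h import *
plan([.604,.207,.17],90)
print('pole base',ray('top',(347,137),0), 'pole', ray('top',(365,20),.3))
E
```

```text
R [[-0.0, 0.306, 0.952], [-0.001, 0.952, -0.306], [-1.0, -0.001, -0.0]]
pos [0.1681 0.5234 0.1998] jaw 72.19179103906913
shift tool(mm) [  29.9 -167.9  511.8] turn deg [-1.781e+01 -1.000e-02  5.000e-02]
pole base [0.6859785  0.02636326 0.        ] pole [ 0.78357225 -0.00201093  0.3       ]
```

Request:
{"op": "jog_arm", "data": {"increments": [[[0.002,-0.012,0.0365],[0,0,0],0.4],[[0.002,-0.012,0.0365],[0,0,0],0.4],[[0.002,-0.012,0.0365],[0,0,0],0.4],[[0.002,-0.012,0.0365],[0,0,0],0.4],[[0.002,-0.012,0.0365],[0,0,0],0.4],[[0.002,-0.012,0.0365],[0,0,0],0.4],[[0.002,-0.012,0.0365],[0,0,0],0.4],[[0.002,-0.012,0.0365],[0,0,0],0.4],[[0.002,-0.012,0.0365],[0,0,0],0.4],[[0.002,-0.012,0.0365],[0,0,0],0.4],[[0.002,-0.012,0.0365],[0,0,0],0.4],[[0.002,-0.012,0.0365],[0,0,0],0.4],[[0.002,-0.012,0.0365],[0,0,0],0.4],[[0.002,-0.012,0.0365],[0,0,0],0.4],[[0,0,0],[-9.6,0,0],0.4],[[0,0,0],[-9.6,0,0],0.4],[[0,0,0],[-9.6,0,0],0.4],[[0,0,0],[0,0,0],0.4]]}}

```text
time_s: 2.4
tcp_pos: [0.6032, 0.2074, 0.1719]
tcp_rot: [-0.15, 1.566, 0.15]
ft_force: [0.5, 0.4, -0.5]
finger_gap: 0.0512
```

Run:
```python
from h import *
plan([.6044,.2067,.081],101)
im=save('wrist','w1.png'); s=sensors.state();print(s['finger_gap'],s['ft_force'],s['qpos'],s['time_s'])
print(proj('wrist',[.6044,.2067,.112]))
```

```text
R [[-0.0, -0.19, 0.982], [-0.0, 0.982, 0.19], [-1.0, -0.0, -0.0]]
pos [0.6032 0.2074 0.1719] jaw 100.92845716394251
shift tool(mm) [90.9 -0.9  1.1] turn deg [-0.07 -0.03  0.  ]
0.05132402057657752 [-0.17104414 -0.51564079 -0.05572805] [ 2.58206696e-01  5.37759452e-01  1.43644278e+00  2.85592827e-05
  1.16790274e+00 -1.50080655e+00] 2.45
[[318.15039876 204.96099738]]
```

View pics/w1.png

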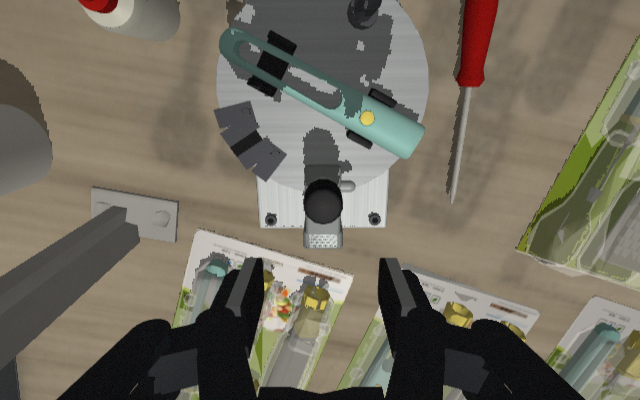

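Run:
```python
from h import *
im=cv2.imread('pics/w1.png')
cv2.imwrite('pics/w1c.png',cv2.resize(im[90:260,200:440],None,fx=3.3,fy=3.3,interpolation=cv2.INTER_CUBIC))
print(ray('wrist',(323,201.5),.112))
```

```text
[0.6012593  0.20951633 0.112     ]
```

View pics/w1c.png

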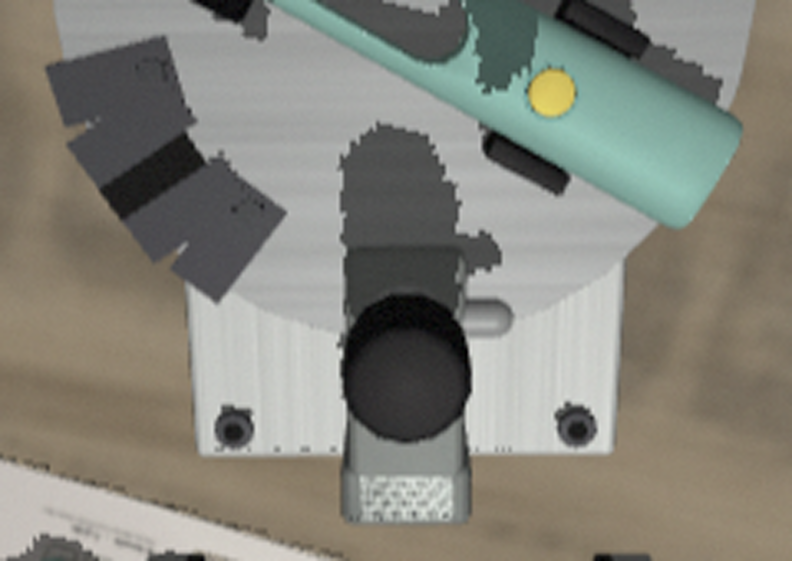

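Run:
```python
from h import *
k=ray('wrist',(323,204.5),.112);n=ray('wrist',(246.4,142.7),.042);print(k,n)
# disc extremes at z=.038: 
for uv in((217,82),(428,82)):print(ray('wrist',uv,.038))
ax=k[:2]-.074*np.array([np.cos(.1917),np.sin(.1917)]);d=n[:2]-ax
print(ax,np.hypot(*d),.1917-np.arctan2(d[1],d[0]))
plan([.6035,.208,.081],101)
```

```text
[0.60342852 0.20993959 0.112     ] [0.58594056 0.14060195 0.042     ]
[0.54183969 0.11025228 0.038     ]
[0.50923294 0.27939159 0.038     ]
[0.53078407 0.19584051] 0.07806111278214298 0.9778416351336173
R [[-0.001, -0.187, 0.982], [-0.0, 0.982, 0.187], [-1.0, -0.0, -0.001]]
pos [0.6032 0.2074 0.1719] jaw 100.78339312844356
shift tool(mm) [90.9  0.5  0.5] turn deg [-0.22 -0.03  0.  ]
```

Request:
{"op": "jog_arm", "data": {"increments": [[[0.02,0.001,0.0005],[0,0,0],0.4],[[0.02,0,0],[0,0,0],0.4],[[0.02,0,0],[0,0,0],0.4],[[0.02,0,0],[0,0,0],0.4],[[0.0105,0,0],[0,0,0],0.4],[[0,0,0],[0,0,0],1],[[0,0,0],[0,0,0],1],[[0,0,0],[0,0,0],1],[[0,0,0],[0,0,0],1]]}}

```text
time_s: 3.58
tcp_pos: [0.6038, 0.2085, 0.0822]
tcp_rot: [-0.15, 1.565, 0.151]
ft_force: [0.1, -0.7, 0.3]
finger_gap: -0.0
```

Run:
```python
from h import *
save('wrist','w2.png');save('scene','s2.png');s=sensors.state();print(s['finger_gap'],s['ft_force'])
im=cv2.imread('pics/s2.png');cv2.imwrite('pics/s2c.png',cv2.resize(im[120:290,160:400],None,fx=3.3,fy=3.3))
```

```text
-0.00023648990203156524 [ 0.63540338 -0.09486518  0.23071967]
```

View pics/w2.png

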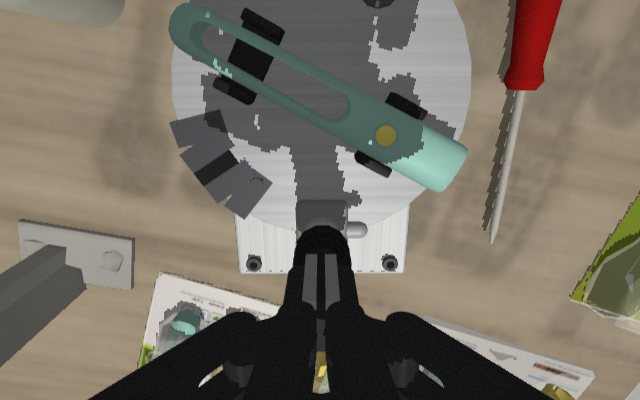

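View pics/s2c.png

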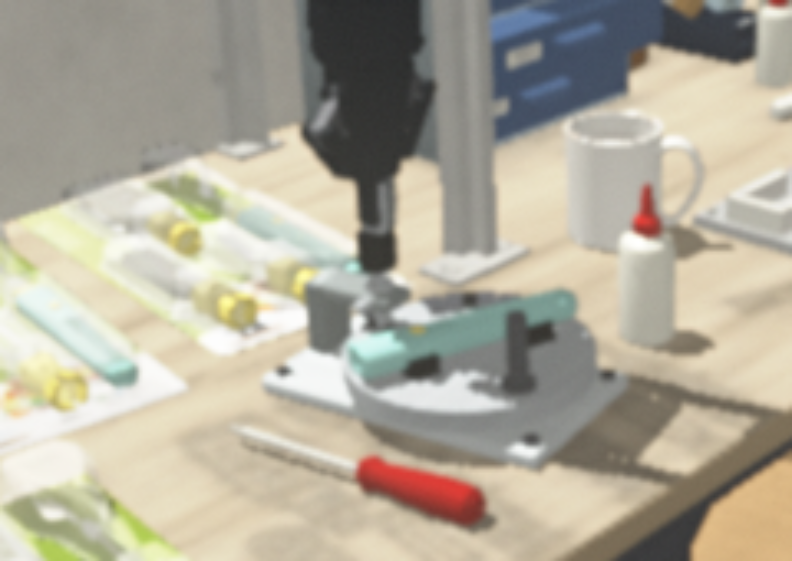

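Run:
```python
from h import *
R,p=rot();print(p)
k=vision.get_calibration('wrist');Rc=cv2.Rodrigues(np.array(k['rvec'],float))[0];print('cam',-Rc.T@np.array(k['tvec']).ravel(),Rc[2])
print('tcp wrist',proj('wrist',[p,p+[0,0,.019],p+[0,0,.04],[.6035,.208,.112],[.6035,.208,.074]]))
print('scene',proj('scene',[p,p+[0,0,.019],p+[0,0,.04],[.6035,.208,.112],[.6035,.208,.084]]), (proj('scene',[p])-[160,120])*3.3)
im=cv2.imread('pics/w2.png');cv2.imwrite('pics/w2c.png',cv2.resize(im[190:400,220:420],None,fx=2.8,fy=2.8,interpolation=cv2.INTER_CUBIC))
im=cv2.imread('pics/s2.png');cv2.imwrite('pics/s2d.png',cv2.resize(im[170:240,230:320],None,fx=8,fy=8,interpolation=cv2.INTER_CUBIC))
print((proj('scene',[p,p+[0,0,.019],p+[0,0,.04],[.6035,.208,.112],[.6035,.208,.084]])-[230,170])*8)
```

```text
[0.60369099 0.20850797 0.08192946]
cam [0.52014565 0.19283957 0.25502651] [ 0.32233478  0.06346854 -0.94449565]
tcp wrist [[319.12481826 241.85874397]
 [318.98323091 259.26738241]
 [318.78825707 283.24006803]
 [317.87126894 270.62797494]
 [318.34465143 235.05495464]]
scene [[274.71486831 202.12163595]
 [274.21576905 194.55311514]
 [273.65636341 186.07008684]
 [274.14265289 190.0495012 ]
 [274.87926866 201.25283091]] [[378.55906543 271.00139864]]
[[357.71894651 256.97308762]
 [353.72615236 196.42492111]
 [349.25090726 128.56069474]
 [353.14122316 160.39600964]
 [359.03414924 250.02264729]]
```

View pics/w2c.png

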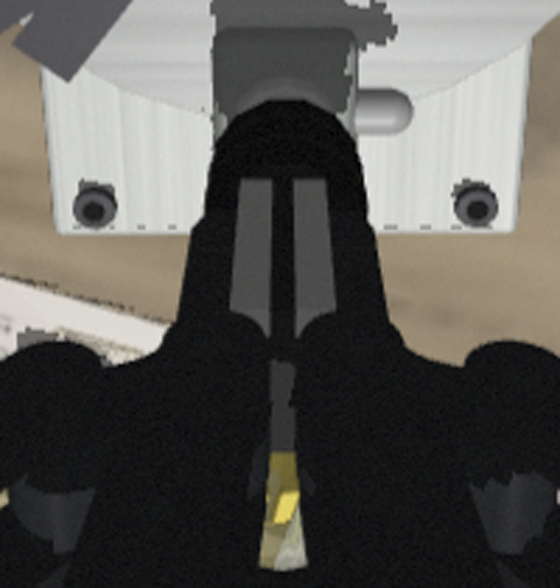

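View pics/s2d.png

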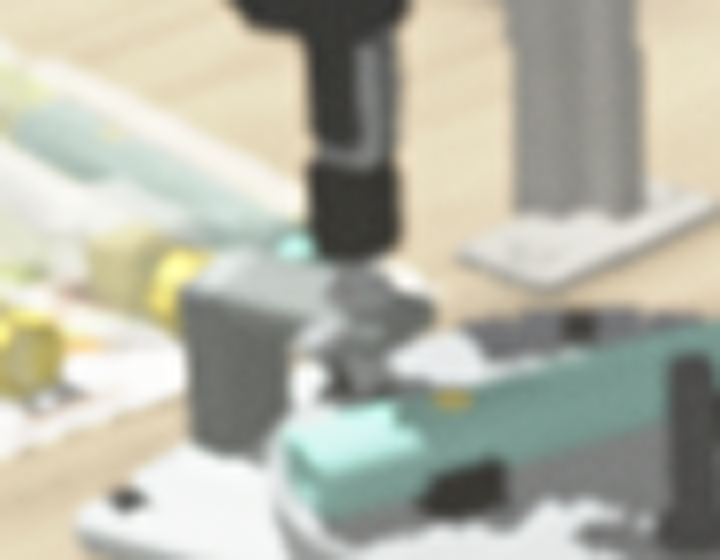

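Run:
```python
from h import *
R,p=rot()
# camera fixed in tool; finger tip near face (tool z -11mm) rows for various x back
for b in (0,.005,.01,.015,.02,.03,.04):
    print(b,[np.round(proj('wrist',[p+R@np.array([-b,y,z])])[0],1).tolist() for y,z in((0,-.011),(0,0),(.026,-.011),(-.026,-.011))])
print(manip.grasp_offset, [a for a in dir(manip) if a[0]!='_'])
```

```text
0 [[319.1, 222.9], [319.1, 241.9], [368.7, 223.0], [269.6, 222.8]]
0.005 [[319.1, 226.7], [319.1, 246.1], [369.9, 226.8], [268.3, 226.6]]
0.01 [[319.1, 230.8], [319.1, 250.6], [371.2, 230.9], [266.9, 230.7]]
0.015 [[319.0, 235.1], [319.0, 255.3], [372.6, 235.2], [265.4, 235.0]]
0.02 [[319.0, 239.6], [319.0, 260.3], [374.1, 239.7], [263.9, 239.5]]
0.03 [[318.9, 249.4], [318.9, 271.1], [377.3, 249.5], [260.5, 249.3]]
0.04 [[318.8, 260.5], [318.8, 283.2], [380.8, 260.6], [256.8, 260.4]]
0.0187 ['IKError', 'grasp_offset', 'sign_off']
```

Run:
```python
from h import *
p=np.array([.168,.5233,.1998]);y=np.array([.306,.952,0])
f=lambda b,s:np.round(proj('scene',[p+[0,0,b]+s*y])[0],1)
for b in(0,.013,.03,.043,.06):print(b,f(b,.043),f(b,-.043))
print([np.round(proj('wrist',q)[0],1) for q in[[.6044,.2067,.112]]])
im=cv2.imread('pics/scene0.png');cv2.imwrite('pics/s0d.png',cv2.resize(im[170:300,230:400],None,fx=4.5,fy=4.5,interpolation=cv2.INTER_CUBIC))
```

```text
0 [293.1 296.7] [351.4 276.5]
0.013 [292.6 287.8] [351.4 268. ]
0.03 [292. 276.] [351.4 256.7]
0.043 [291.5 266.8] [351.4 247.9]
0.06 [290.8 254.6] [351.5 236.1]
[array([314.7, 271.8])]
```

View pics/s0d.png

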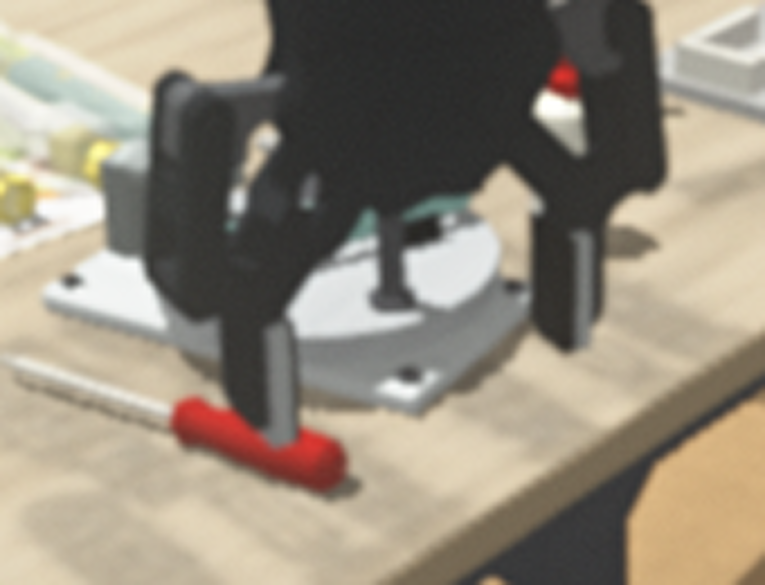

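Request:
{"op": "jog_arm", "data": {"increments": [[[0,0,0],[0,0,0],0.4],[[0,0,0],[0,0,0],0.4],[[0,0,0],[0,0,0],0.4],[[0,0,0],[0,0,0],0.4],[[0.008,0,0],[0,0,0],0.4],[[0.008,0,0],[0,0,0],0.4],[[0.006,0,0],[0,0,0],0.4],[[0,0,0],[0,0,0],0.4]]}}

```text
time_s: 4.68
tcp_pos: [0.6032, 0.2084, 0.0589]
tcp_rot: [-0.151, 1.567, 0.15]
ft_force: [-0.1, -0.6, 0.3]
finger_gap: 0.0512
```

Run:
```python
from h import *
save('scene','s3.png');s=sensors.state();print(s['finger_gap'],s['ft_force'],s['tcp_pos'])
im=cv2.imread('pics/s3.png');cv2.imwrite('pics/s3d.png',cv2.resize(im[170:240,230:320],None,fx=8,fy=8,interpolation=cv2.INTER_CUBIC))
```

```text
0.051064675097599176 [ 0.47303719 -0.38241475  0.86624265] [0.60352502 0.20846716 0.05940945]
```

View pics/s3d.png

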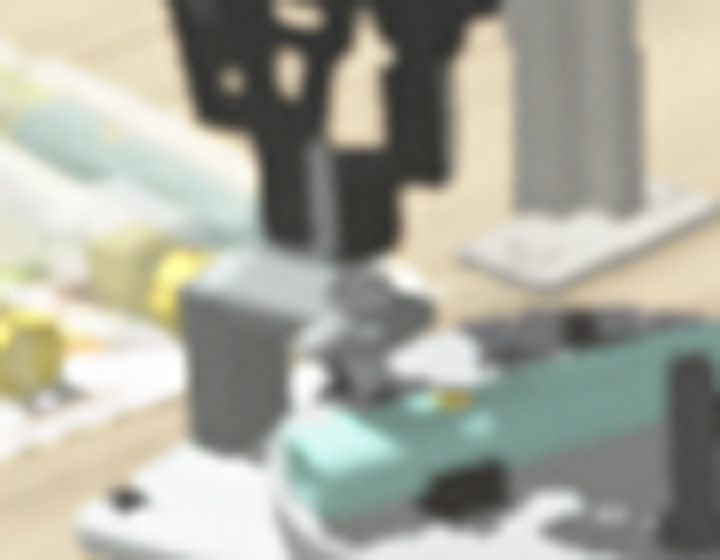

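Request:
{"op": "jog_arm", "data": {"increments": [[[0.003,0,0],[0,0,0],0.7],[[0,0,0],[0,0,0],1],[[0,0,0],[0,0,0],1],[[0,0,0],[0,0,0],1]]}}

```text
time_s: 5.22
tcp_pos: [0.6036, 0.2089, 0.0569]
tcp_rot: [-0.15, 1.565, 0.151]
ft_force: [-1.6, 5.5, 1.5]
finger_gap: 0.0262
```

Request:
{"op": "jog_arm", "data": {"increments": [[[-0.003,0,0],[0,0,0],1],[[-0.003,0,0],[0,0,0],1],[[-0.003,0,0],[0,0,0],1],[[-0.003,0,0],[0,0,0],1],[[-0.003,0,0],[0,0,0],1],[[-0.002,0,0],[0,0,0],1],[[0,0,0],[0,0,0],1]]}}

```text
time_s: 6.1
tcp_pos: [0.6035, 0.2088, 0.073]
tcp_rot: [-0.15, 1.566, 0.151]
ft_force: [1.0, 6.1, -7.4]
finger_gap: 0.0259
```

Request:
{"op": "jog_arm", "data": {"increments": [[[-0.0015,0,0],[0,0,0],1],[[0,0,0],[0,0,0],1]]}}

```text
time_s: 6.35
tcp_pos: [0.6033, 0.2088, 0.0732]
tcp_rot: [-0.15, 1.566, 0.151]
ft_force: [7.5, 7.1, -19.3]
finger_gap: 0.026
```

Request:
{"op": "jog_arm", "data": {"increments": [[[0.0015,0,0],[0,0,0],1],[[0,0,0],[0,0,0],0.4],[[0,0,0],[0,0,0],0.4],[[0,0,0],[0,0,0],0.4],[[0,0,0],[0,0,0],0.4]]}}

```text
time_s: 6.98
tcp_pos: [0.6037, 0.2084, 0.0738]
tcp_rot: [-0.151, 1.565, 0.15]
ft_force: [0.6, -0.1, 0.2]
finger_gap: 0.0511
```

Run:
```python
from h import *
save('scene','s4.png');s=sensors.state();print(s['finger_gap'],s['ft_force'],s['tcp_pos'],s['time_s'])
im=cv2.imread('pics/s4.png');cv2.imwrite('pics/s4d.png',cv2.resize(im[170:240,230:320],None,fx=8,fy=8,interpolation=cv2.INTER_CUBIC))
plan([.4686,.2120,.17],77)
```

```text
0.05134707710906454 [ 0.4351134  -0.41424872 -0.62948689] [0.60365378 0.20838967 0.07379552] 7.025
R [[0.0, -0.191, 0.982], [-0.0, 0.982, 0.191], [-1.0, -0.0, 0.0]]
pos [0.6037 0.2084 0.0738] jaw 100.99164055795707
shift tool(mm) [ -96.2   29.3 -131.9] turn deg [2.399e+01 1.000e-02 1.000e-02]
```

View pics/s4d.png

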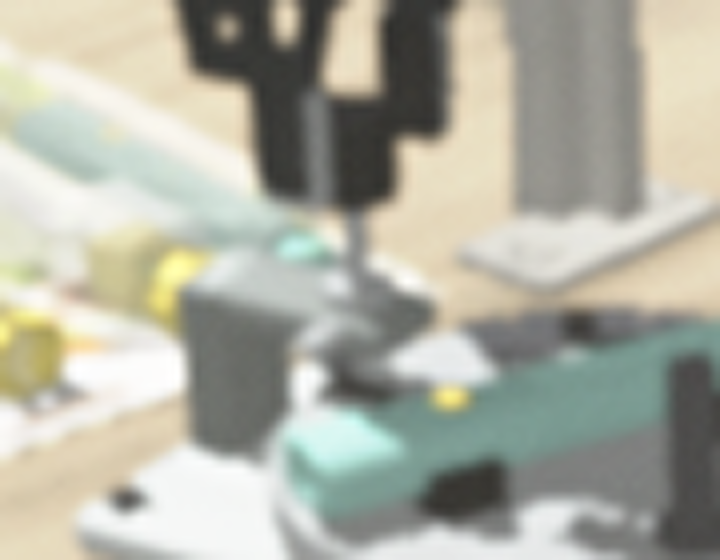

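Request:
{"op": "jog_arm", "data": {"increments": [[[-0.02,0,0],[0,0,0],0.4],[[-0.02,0,0],[0,0,0],0.4],[[-0.02,0,0],[0,0,0],0.4],[[-0.005,0.005,-0.022],[0,0,0],0.4],[[0,0.005,-0.022],[0,0,0],0.4],[[0,0.005,-0.022],[0,0,0],0.4],[[0,0.005,-0.022],[0,0,0],0.4],[[0,0.005,-0.022],[0,0,0],0.4],[[0,0.005,-0.022],[0,0,0],0.4],[[0,0,0],[8,0,0],0.4],[[0,0,0],[8,0,0],0.4],[[0,0,0],[8,0,0],0.4],[[0,0,0],[0,0,0],0.4]]}}

```text
time_s: 8.65
tcp_pos: [0.4688, 0.213, 0.14]
tcp_rot: [0.178, 1.562, -0.177]
ft_force: [0.3, 0.5, -1.4]
finger_gap: 0.0513
```

Run:
```python
from h import *
save('wrist','w5.png');save('scene','s5.png')
plan([.4683,.2130,.05],77)
print(proj('wrist',[.4683,.213,.092]))
im=cv2.imread('pics/s5.png');cv2.imwrite('pics/s5d.png',cv2.resize(im[120:260,220:380],None,fx=4.5,fy=4.5,interpolation=cv2.INTER_CUBIC))
```

```text
R [[0.001, 0.222, 0.975], [0.0, 0.975, -0.222], [-1.0, 0.001, 0.001]]
pos [0.4686 0.2129 0.1395] jaw 77.1750727178753
shift tool(mm) [89.5  0.  -0.4] turn deg [ 0.18  0.06 -0.03]
[[319.62092249 209.71147602]]
```

View pics/w5.png

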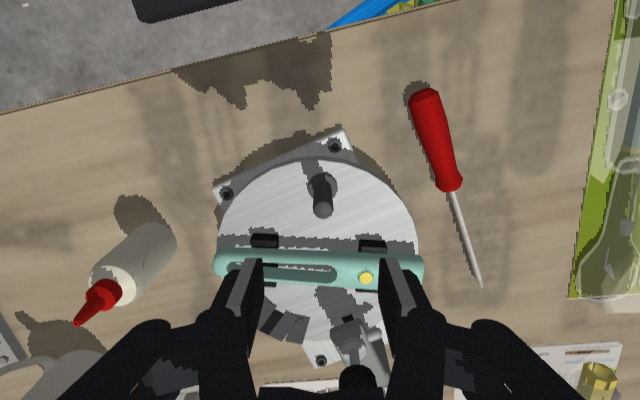

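View pics/s5d.png

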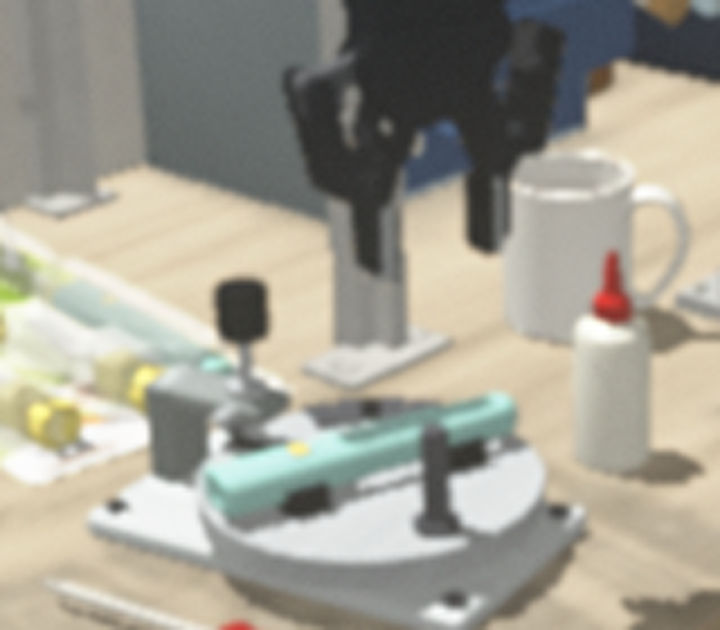

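Request:
{"op": "jog_arm", "data": {"increments": [[[0.02,0.001,0],[0,0,0],0.55],[[0.02,0,0],[0,0,0],0.55],[[0.02,0,0],[0,0,0],0.55],[[0.02,0,0],[0,0,0],0.55],[[0.02,0,0],[0,0,0],0.55],[[0,0,0],[0,0,0],0.8],[[0,0,0],[0,0,0],1],[[0,0,0],[0,0,0],1],[[0,0,0],[0,0,0],1]]}}

```text
time_s: 9.88
tcp_pos: [0.4686, 0.2138, 0.0391]
tcp_rot: [0.178, 1.563, -0.178]
ft_force: [-1.4, 0.7, -1.8]
finger_gap: 0.0117
```

Request:
{"op": "jog_arm", "data": {"increments": [[[0,-0.0053,-0.0002],[-4.6,0,0],1],[[0,-0.0053,-0.0002],[-4.6,0,0],1],[[0,-0.0053,-0.0002],[-4.6,0,0],1],[[0,-0.0053,-0.0002],[-4.6,0,0],1],[[0,0,0],[0,0,0],1]]}}

```text
time_s: 10.5
tcp_pos: [0.466, 0.1926, 0.0391]
tcp_rot: [-0.074, 1.569, 0.073]
ft_force: [1.7, -2.1, -1.4]
finger_gap: 0.0118
```

Request:
{"op": "jog_arm", "data": {"increments": [[[0,-0.0053,-0.0002],[-4.6,0,0],1],[[0,-0.0053,-0.0002],[-4.6,0,0],1],[[0,-0.0053,-0.0002],[-4.6,0,0],1],[[0,-0.0053,-0.0002],[-4.6,0,0],1],[[0,-0.0053,-0.0002],[-4.6,0,0],1],[[0,-0.0053,-0.0002],[-4.6,0,0],1],[[0,0,0],[0,0,0],1]]}}

```text
time_s: 11.38
tcp_pos: [0.4745, 0.1623, 0.0391]
tcp_rot: [-0.45, 1.522, 0.449]
ft_force: [4.2, -1.8, -2.3]
finger_gap: 0.0119
```

Run:
```python
from h import *
R,p=rot();print(p,sensors.state()['qpos'],(np.degrees(np.arctan2(p[1]-.1945,p[0]-.5317))%360-163)*np.pi/180)
im=save('top','t6.png')
cv2.imwrite('pics/t6c.png',cv2.resize(im[120:260,205:385,::-1],None,fx=4.2,fy=4.2,interpolation=cv2.INTER_CUBIC))
```

```text
[0.47445082 0.16233865 0.03910607] [ 2.37002200e-01  5.00862263e-01  1.90183922e+00 -4.80003691e-04
  7.37025223e-01 -1.90697183e+00] 0.808547054443853
```

View pics/t6c.png

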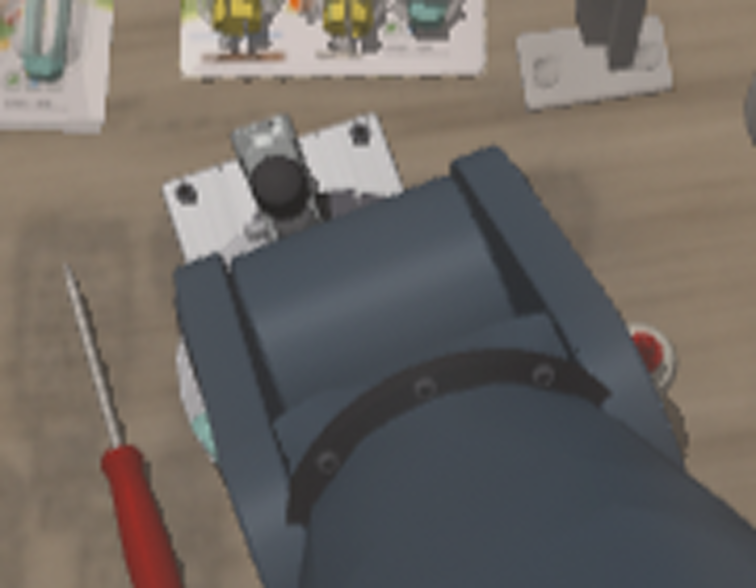

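Request:
{"op": "jog_arm", "data": {"increments": [[[0,-0.0026,-0.0001],[-2.3,0,0],1],[[0,0,0],[0,0,0],1],[[0,0,0],[0,0,0],0.5],[[0,0,0],[0,0,0],0.5],[[0,0,0],[0,0,0],0.5],[[-0.03,0,0],[0,0,0],0.5],[[-0.03,0,0],[0,0,0],0.5],[[-0.03,0,0],[0,0,0],0.5],[[-0.02,0,0],[0,0,0],0.5],[[0,0,0],[9.5,0,0],0.8],[[0,0,0],[9.5,0,0],1],[[0,0,0],[0,0,0],1]]}}

```text
time_s: 12.92
tcp_pos: [0.4747, 0.1601, 0.1487]
tcp_rot: [-0.224, 1.559, 0.224]
ft_force: [-0.2, -0.2, 0.1]
finger_gap: -0.0002
```

Run:
```python
from h import *
plan([.6035,.2085,.11],101);print(sensors.state()['ft_force'])
im=save('wrist','w7.png')
```

```text
R [[-0.0, -0.281, 0.96], [-0.0, 0.96, 0.281], [-1.0, 0.0, -0.0]]
pos [0.4747 0.1601 0.1487] jaw 106.34145238882776
shift tool(mm) [ 38.6  10.2 137.2] turn deg [ 5.34 -0.01 -0.  ]
[-0.22102542 -0.22020339  0.0552756 ]
```

View pics/w7.png

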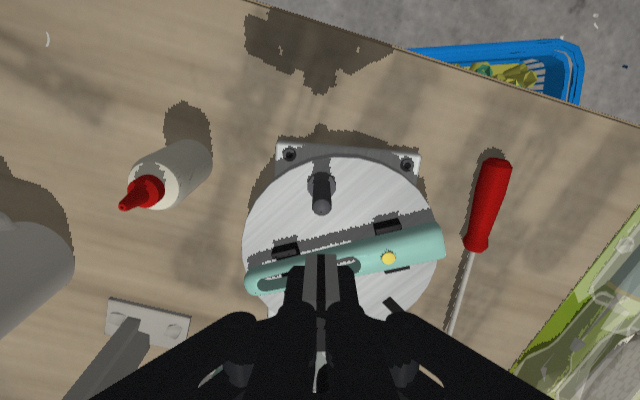

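Request:
{"op": "jog_arm", "data": {"increments": [[[0,0.0015,0.0196],[0,0,0],1],[[0,0.0015,0.0196],[0,0,0],1],[[0,0.0015,0.0196],[0,0,0],1],[[0,0.0015,0.0196],[0,0,0],1],[[0,0.0014,0.0196],[0,0,0],1],[[0,0.0014,0.0196],[0,0,0],1],[[0,0.0014,0.0196],[0,0,0],1],[[0,0,0],[5,0,0],1],[[0,0,0],[0,0,0],1]]}}

```text
time_s: 14.1
tcp_pos: [0.6035, 0.2084, 0.1483]
tcp_rot: [-0.157, 1.566, 0.157]
ft_force: [0.2, 0.6, -0.1]
finger_gap: 0.0
```

Run:
```python
from h import *
plan([.6035,.2085,.095],101)
im=save('wrist','w8.png');im2=save('top','t8.png')
cv2.imwrite('pics/w8c.png',cv2.resize(im[60:260,200:440,::-1],None,fx=3,fy=3,interpolation=cv2.INTER_CUBIC))
```

```text
R [[-0.001, -0.199, 0.98], [-0.0, 0.98, 0.199], [-1.0, -0.0, -0.001]]
pos [0.6035 0.2084 0.1483] jaw 101.4816412763383
shift tool(mm) [53.3  0.1  0. ] turn deg [ 0.48 -0.04  0.  ]
```

View pics/w8c.png

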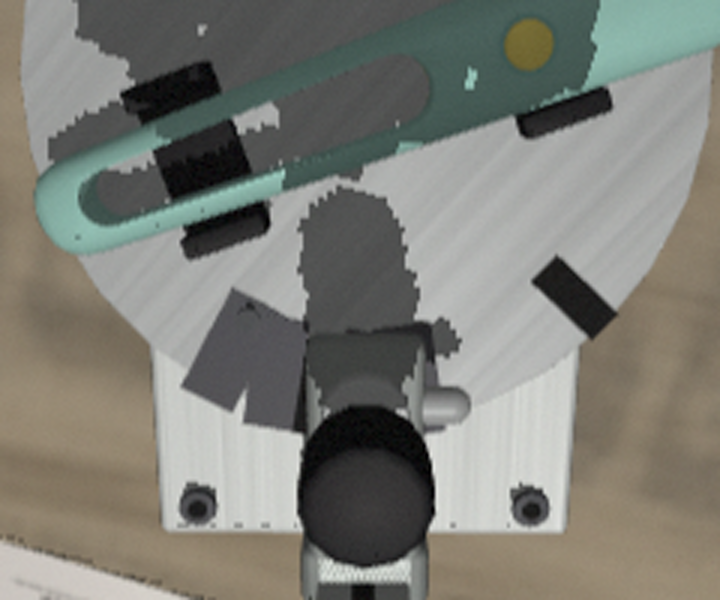

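Request:
{"op": "jog_arm", "data": {"increments": [[[0.02,0,0],[0,0,0],1],[[0.02,0,0],[0,0,0],1],[[0.006,0,0],[0,0,0],1],[[0.003,0,0],[0,0,0],1],[[0.002,0,0],[0,0,0],1],[[0.002,0,0],[0,0,0],1],[[0.001,0,0],[0,0,0],1]]}}

```text
time_s: 15.08
tcp_pos: [0.6041, 0.2084, 0.0955]
tcp_rot: [-0.155, 1.564, 0.155]
ft_force: [-1.2, -1.2, 5.5]
finger_gap: -0.0002
```

Request:
{"op": "jog_arm", "data": {"increments": [[[0.001,0,0],[0,0,0],1],[[0.001,0,0],[0,0,0],1],[[0.001,0,0],[0,0,0],1],[[0.001,0,0],[0,0,0],1],[[0,0,0],[0,0,0],1]]}}

```text
time_s: 15.7
tcp_pos: [0.6035, 0.2084, 0.0904]
tcp_rot: [-0.155, 1.566, 0.155]
ft_force: [0.1, -0.7, 0.8]
finger_gap: 0.0002
```

Request:
{"op": "jog_arm", "data": {"increments": [[[-0.02,0,0],[0,0,0],1],[[-0.02,0,0],[0,0,0],1],[[-0.02,0,0],[0,0,0],1],[[0,-0.0014,-0.0196],[0,0,0],1],[[0,-0.0014,-0.0196],[0,0,0],1],[[0,-0.0014,-0.0196],[0,0,0],1],[[0,-0.0014,-0.0196],[0,0,0],1],[[0,0,0],[0,0,0],0.7]]}}

```text
time_s: 16.7
tcp_pos: [0.5277, 0.1875, 0.1522]
tcp_rot: [-0.155, 1.564, 0.155]
ft_force: [0.5, -1.0, -1.1]
finger_gap: 0.0171
```

Run:
```python
from h import *
im=save('scene','s9.png')
cv2.imwrite('pics/s9d.png',cv2.resize(im[150:260,220:350,::-1],None,fx=5.5,fy=5.5,interpolation=cv2.INTER_CUBIC))
for z in(.128,.121,.119,.112):print(z,(proj('scene',[.6035,.2085,z])-[220,150])*5.5)
a=np.radians(163)+.855
plan([.5317+.066*np.cos(a),.1945+.066*np.sin(a),.04],np.degrees(a)-90-3)
```

```text
0.128 [[294.54394449 184.87469433]]
0.121 [[295.57826106 200.57158391]]
0.119 [[295.87284444 205.04221016]]
0.112 [[296.90062992 220.63998337]]
R [[0.002, -0.196, 0.981], [0.001, 0.981, 0.196], [-1.0, 0.0, 0.002]]
pos [0.5285 0.1877 0.1521] jaw 101.29149162460247
shift tool(mm) [112.  -17.3 -57.5] turn deg [-1.77e+01  1.10e-01  1.00e-02]
```

View pics/s9d.png

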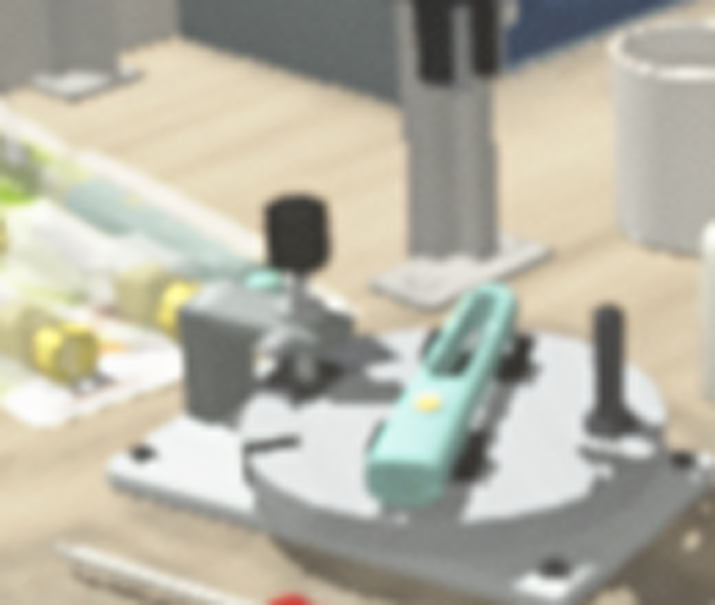

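Request:
{"op": "jog_arm", "data": {"increments": [[[0,-0.005,-0.0196],[0,0,0],0.5],[[0,-0.005,-0.0196],[0,0,0],0.5],[[0,-0.005,-0.0196],[0,0,0],0.5],[[0,0,0],[-9,0,0],0.5],[[0,0,0],[-9,0,0],0.5],[[0.03,0,0],[0,0,0],0.5],[[0.03,0,0],[0,0,0],0.5],[[0.03,0,0],[0,0,0],0.5],[[0.021,0,0],[0,0,0],0.5],[[0,0,0],[0,0,0],0.8],[[0,0,0],[0,0,0],1],[[0,0,0],[0,0,0],1],[[0,0,0],[0,0,0],1]]}}

```text
time_s: 18.38
tcp_pos: [0.4741, 0.1615, 0.0405]
tcp_rot: [-0.401, 1.531, 0.4]
ft_force: [3.0, -1.3, -0.4]
finger_gap: 0.0122
```

```bash
cat > ang.py <<'E'
from h import *
R,p=rot();print(p,'ang',(np.degrees(np.arctan2(p[1]-.1945,p[0]-.5317))%360-163)*np.pi/180,'jaw',np.degrees(np.arctan2(R[1,1],R[0,1])))
s=sensors.state();print(s['ft_force'],s['ft_force']@R, s['finger_gap'])
E
python3 ang.py
```

```text
[0.47406888 0.16146158 0.04048692] ang 0.8172421541606133 jaw 119.29015063585138
[ 2.9644805  -1.28969506 -0.36619483] [ 0.371901   -2.57488873  1.95376414] 0.012242059591640084
```

Request:
{"op": "jog_arm", "data": {"increments": [[[0,-0.0013,0],[-1.15,0,0],1],[[0,-0.0013,0],[-1.15,0,0],1],[[0,-0.0013,0],[-1.15,0,0],1],[[0,-0.0013,0],[-1.15,0,0],1],[[0,-0.0013,0],[-1.15,0,0],1]]}}

```text
time_s: 19.0
tcp_pos: [0.4774, 0.1562, 0.0404]
tcp_rot: [-0.48, 1.515, 0.48]
ft_force: [1.4, 2.3, 5.8]
finger_gap: 0.0115
```

```bash
python3 ang.py
```

```text
[0.47739047 0.15615286 0.0404163 ] ang 0.9115041701702148 jaw 125.11823193911883
[1.38738044 2.3264759  5.84404148] [-5.83957777  1.10249879  2.48474611] 0.011457851940740145
```

Request:
{"op": "jog_arm", "data": {"increments": [[[0,-0.0009,0],[-0.8,0,0],1],[[0,-0.0009,0],[-0.8,0,0],1],[[0,-0.0009,0],[-0.8,0,0],1],[[0,0,0],[0,0,0],1]]}}

```text
time_s: 19.5
tcp_pos: [0.4793, 0.1535, 0.0404]
tcp_rot: [-0.513, 1.507, 0.512]
ft_force: [2.9, -1.2, 5.0]
finger_gap: 0.0113
```

```bash
python3 ang.py
```

```text
[0.47933679 0.15352733 0.04040054] ang 0.96066648316147 jaw 127.49657230519742
[ 2.92942693 -1.24585399  4.95429325] [-4.94711937 -2.77857351  1.57615199] 0.011337459647972163
```

Request:
{"op": "jog_arm", "data": {"increments": [[[0,-0.0006,0],[-0.5,0,0],1],[[0,-0.0006,0],[-0.5,0,0],1],[[0,0,0],[0,0,0],1]]}}

```text
time_s: 19.88
tcp_pos: [0.4805, 0.1521, 0.0404]
tcp_rot: [-0.527, 1.503, 0.525]
ft_force: [6.6, -6.8, 4.4]
finger_gap: 0.0117
```

```bash
python3 ang.py
python3 - <<'E'
from h import *
im=save('scene','s10.png')
cv2.imwrite('pics/s10d.png',cv2.resize(im[150:260,220:350,::-1],None,fx=5.5,fy=5.5,interpolation=cv2.INTER_CUBIC))
E
```

```text
[0.48048127 0.15208248 0.04042445] ang 0.9883858642945366 jaw 128.51399287779532
[ 6.57839525 -6.76649292  4.39493966] [-4.36901361 -9.40199766  0.94359167] 0.011735988381194083
```

View pics/s10d.png

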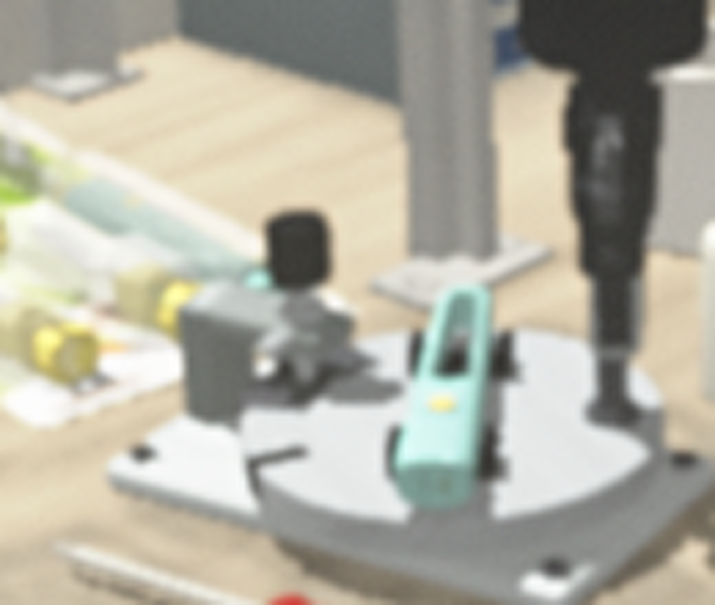

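Request:
{"op": "jog_arm", "data": {"increments": [[[0,0,0],[0,0,0],0.5],[[0,0,0],[0,0,0],0.5],[[0,0,0],[0,0,0],0.5],[[-0.03,0,0],[0,0,0],0.5],[[-0.03,0,0],[0,0,0],0.5],[[-0.03,0,0],[0,0,0],0.5],[[-0.02,0,0],[0,0,0],0.5],[[0,0,0],[9.2,0,0],0.8],[[0,0,0],[9.2,0,0],1],[[0,0,0],[9.2,0,0],1],[[0,0,0],[0,0,0],1]]}}

```text
time_s: 21.3
tcp_pos: [0.4786, 0.1527, 0.1496]
tcp_rot: [-0.15, 1.566, 0.15]
ft_force: [0.7, -0.1, -0.3]
finger_gap: 0.0
```

Run:
```python
from h import *
plan([.6035,.2085,.10],101)
im=save('scene','s11.png')
cv2.imwrite('pics/s11d.png',cv2.resize(im[150:260,220:350,::-1],None,fx=5.5,fy=5.5,interpolation=cv2.INTER_CUBIC))
```

```text
R [[-0.0, -0.189, 0.982], [-0.0, 0.982, 0.189], [-1.0, 0.0, -0.0]]
pos [0.4786 0.1527 0.1496] jaw 100.91227763482435
shift tool(mm) [ 49.5  31.2 133.2] turn deg [-0.09 -0.03 -0.  ]
```

View pics/s11d.png

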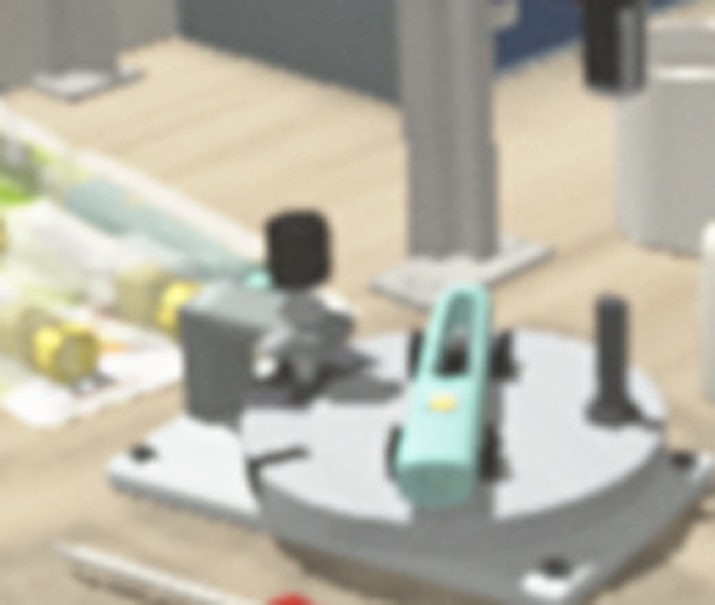

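Request:
{"op": "jog_arm", "data": {"increments": [[[0,0.0045,0.019],[0,0,0],1],[[0,0.0045,0.019],[0,0,0],1],[[0,0.0045,0.019],[0,0,0],1],[[0,0.0045,0.019],[0,0,0],1],[[0,0.0045,0.019],[0,0,0],1],[[0,0.0045,0.019],[0,0,0],1],[[0,0.0042,0.019],[0,0,0],1],[[0.02,0,0],[0,0,0],1],[[0.02,0,0],[0,0,0],1],[[0.015,0,0],[0,0,0],1],[[0.01,0,0],[0,0,0],1],[[0.002,0,0],[0,0,0],1],[[0.001,0,0],[0,0,0],1]]}}

```text
time_s: 22.98
tcp_pos: [0.6039, 0.2084, 0.0822]
tcp_rot: [-0.149, 1.565, 0.149]
ft_force: [0.4, -0.4, 0.2]
finger_gap: 0.0001
```

Request:
{"op": "jog_arm", "data": {"increments": [[[0.001,0,0],[0,0,0],1],[[0.001,0,0],[0,0,0],1],[[0,0,0],[0,0,0],1]]}}

```text
time_s: 23.35
tcp_pos: [0.604, 0.2084, 0.0809]
tcp_rot: [-0.149, 1.564, 0.149]
ft_force: [-2.0, -0.0, 7.6]
finger_gap: -0.0001
```

Request:
{"op": "jog_arm", "data": {"increments": [[[0.001,0,0],[0,0,0],1],[[0,0,0],[0,0,0],1]]}}

```text
time_s: 23.6
tcp_pos: [0.6041, 0.2085, 0.0808]
tcp_rot: [-0.148, 1.564, 0.149]
ft_force: [-5.9, -1.3, 15.1]
finger_gap: 0.0001
```

Request:
{"op": "jog_arm", "data": {"increments": [[[-0.003,0,0],[0,0,0],1],[[-0.02,0,0],[0,0,0],1],[[-0.03,0,0],[0,0,0],1],[[-0.03,0,0],[0,0,0],1],[[-0.03,0,0],[0,0,0],1],[[0,0,0],[0,0,0],1],[[0,0,0],[0,0,0],1]]}}

```text
time_s: 24.48
tcp_pos: [0.6034, 0.2082, 0.1916]
tcp_rot: [-0.149, 1.566, 0.149]
ft_force: [-0.5, -0.3, 0.6]
finger_gap: 0.0
```

Run:
```python
from h import *
im=save('wrist','w12.png');im2=save('scene','s12.png')
cv2.imwrite('pics/s12d.png',cv2.resize(im2[150:290,200:390,::-1],None,fx=4,fy=4,interpolation=cv2.INTER_CUBIC))
s=sensors.state();print(s['ft_force'],s['tcp_pos'],s['time_s'])
```

```text
[-0.69351814  0.19162681  0.17715537] [0.60318843 0.20817753 0.19088915] 24.575
```

View pics/w12.png

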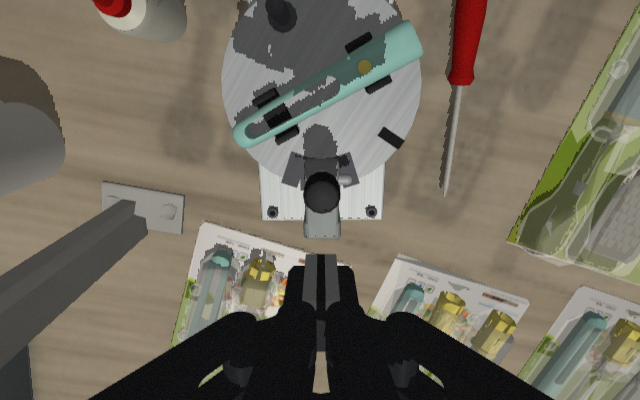

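View pics/s12d.png

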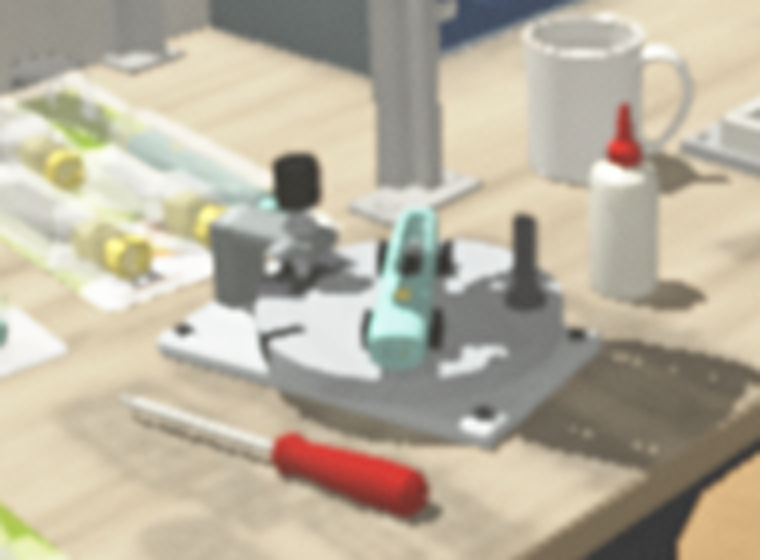

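```bash
python3 -c "
from bench import manip
print(manip.sign_off())"
```

```text
the job is handed in; nothing more can be done
None
```

The table is in the second notch with the knob pushed home, and I handed the job in at about 24.6 s of the 59 s allowed; sign-off gives no verdict.

**What I did**
- I pulled the knob up until it hit its end stop, let go, and it stayed out on its detent by itself.
- I turned the table by the post to about 0.85 rad and let go. I then pushed the knob in past its detent, which left the pin riding on the rim.
- I gripped the post again and turned slowly until the pin dropped in, at about 0.97–0.99 rad worked out from the tool position. The two camera estimates of the notch beforehand were both about 0.98.

**Last checks**
- **Knob height:** in the scene camera the knob's top is at about 112 mm, its home height.
- **Knob push:** pressing down met a hard stop at that height. Force rose from 7.6 to 15 N with only 0.1 mm of movement, so the pin is fully home as far as I could measure.
- **Clearance:** the wrist force was near zero and the arm was clear of everything. The bottle, screwdriver and mug looked undisturbed in the final pictures.

**What disagreed**
- **Fingertip position:** the real fingertips sit about 30 mm behind the reported tool point. My first grip on the knob closed just above it without touching anything, and I corrected for this in every later move.
- **Lateral offset:** the wrist and top cameras differed by 2–3 mm sideways on the knob's position.
- **Force on drop-in:** when the pin dropped in, the force at the post was about 9 N, and its sign suggested the table was being pulled forward into the notch. It was gone once I let go.

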